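Zero the gauge tester through its covered key well

TASK

Zero the gauge tester (the larger instrument, with the sliding steel cover): using only the fingertips, push its cover aside until the well is fully open, reach down into the well, press the sunken round key fully down and keep it down for a good second, then come out and push the cover back so that it hides the whole well again. Push the cover gently by its rib: do not pinch it or force it against its stops. Leave the other instrument's key alone, and do not move or lift anything else on the bench.

Things in the scene. Friction and masses are not known exactly. Their poses are not given: they have to be found in the camera images.
- tester: gauge tester, fixed grey box 130 (its x) by 190 (its y) by 60 mm high; origin at the centre of its underside, z up, x away from the robot at yaw 0. Its flat top is 60 mm above the bench; on it the cover runs along the tester's y between two low rails, and a display 100 mm long (y) and 12.5 mm high lies along the far side, from 30 to 60 mm in x
- tester_well (a point): centre of the mouth of the tester's well, at the level of its flat top (60 mm above the bench), at (-20, -45) mm in the tester's frame; axes as the tester's. The well is a rectangle 40 mm along x by 54 mm along y with upright walls and its floor 28 mm down; the closed cover hides it
- tester_key_top (a point): centre of the top of the tester's key: a round grey push key 26 mm across in the middle of the well, its top 19.5 mm below the mouth when not pressed. Axes as the tester's
- tester_key (a joint): tester key travel in m: 0 released, 0.006 fully down; a spring returns it. It starts to move at 1.5 N and takes 5 N to go fully down
- cover_rib (a point): centre of the top of the rib on the tester's cover; moves with the cover, axes as the tester's. The cover is a steel plate 56 mm (x) by 70 mm (y), its upper face 4.5 mm above the tester's top; across its middle stands the rib, 40 mm along x, 8 mm thick along y and 18 mm high, top 22.5 mm above the tester's top. The plate alone covers the fingers' way to the key
- tester_cover (a joint): cover position in m along the tester's +y: 0 centred on the well (within 8 mm of 0 it hides the whole well), at 0.062 it is wholly clear of the well; stops at -0.012 and 0.080. It slides with about 1.5 N of friction (a push of 2 to 3 N moves it; over 15 N of finger force on it counts as pinching or forcing) and stays where it is left; at the start it may stand up to 20 mm ajar
- timer_key_top (a point): centre of the top of the key of the other instrument, the leak timer, to be left alone: a like key in an open well of the same size (40 by 54 mm), 19.5 mm below the timer's top
- timer: leak timer, fixed grey box 110 (its x) by 150 (its y) by 60 mm high, with a round dial 48 mm across standing 6.5 mm above its top, and no cover; origin at the centre of its underside, z up. It and the tester stand left and right on the bench, either way round
- timer_key (a joint): timer key travel in m: 0 released, 0.006 fully down; leave at 0
- valve_a: loose brass air release valve standing upright, 22 mm across, 38 mm high; origin at the centre of its underside. Bystander
- valve_b: a second such valve. Bystander
- screwdriver: loose steel jeweler's screwdriver, 133 mm long, 9 mm thick, lying along its own x; origin on its underside near the middle of its length. Bystander
- lens: loose round glass dial lens lying flat, 56 mm across, 4 mm thick; origin at the centre of its underside. Bystander
- saucer: loose thin brass saucer, 96 mm across, 4 mm thick with a rim 6 mm high; origin at the centre of its underside. Bystander
- tea_glass: empty tulip tea glass standing on the saucer, 52 mm across, 88 mm high; origin at the centre of its underside. Bystander
- nut_tray: loose open steel tray 70 by 110 by 22 mm; origin at the centre of its underside. Bystander
Mind the look-alikes: they are no part of the job. What is shaped like the timer but brown, purple or turquoise is not meant.

How it is judged (in metres and radians):
On the way, in this order (a step that is already met when the one before it is completed fails the run):
1. the cover is pushed clear of the well (value of joint tester_cover above 0.058 m), for 0.1 s.
2. the tester's key is pressed fully down in the open well by the fingers and kept down (value of joint tester_key above 0.0048 m and value of joint tester_cover above 0.05 m and contact force between the fingers and tester_key above 1 N), for 0.7 s.
3. the cover is pushed back over the well (value of joint tester_cover between -0.0085 and 0.0085 m), for 0.1 s.
At the end, for the whole second after the job is handed in: The tester's cover is back over its well (within 8.5 mm of centred) and at rest, both keys are up (less than 1 mm down), and every loose bystander is within 20 mm of where it stood (all of step 3 and value of joint each of tester_key, timer_key below 0.001 m and velocity of joint tester_cover between -0.005 and 0.005 m/s and distance of each of valve_a, valve_b, screwdriver, lens, saucer, tea_glass, nut_tray from where it was at the start of the episode below 0.02 m); the robot touches nothing.
It fails at once if the cover is pinched or forced (more than 15 N from the fingers) (contact force between the fingers and tester_cover above 15 N).
It fails at once if the other instrument's key is pressed (2 mm or more) (value of joint timer_key above 0.002 m).
It fails at once if a bystander is moved or lifted (more than 20 mm) or the tea glass tips (not (distance of valve_a from where it was at the start of the episode below 0.02 m) or not (distance of valve_b from where it was at the start of the episode below 0.02 m) or not (distance of screwdriver from where it was at the start of the episode below 0.02 m) or not (distance of lens from where it was at the start of the episode below 0.02 m) or not (distance of saucer from where it was at the start of the episode below 0.02 m) or not (distance of tea_glass from where it was at the start of the episode below 0.02 m) or not (distance of nut_tray from where it was at the start of the episode below 0.02 m) or angle between tea_glass's own z axis and vertical above 0.35 rad).
It also fails if it takes over 61 s, if anything falls off the work surface, if the arm or the gripper's body presses on something with over 40 N, if the wrist force passes 120 N, or if a joint passes its speed limit or range.

ROBOT

A 6-joint arm with a two-finger parallel gripper is mounted at the origin on the work surface. World frame = base frame: x ahead of the robot, y to its left, z up, the work surface at z = 0. Lengths are in mm, angles in rad, forces in N, time in s.
With the tool pointing down it reaches from about 400 to 925 mm from the base axis. Payload 12.5 kg.
Tool frame: the origin (TCP) lies midway between the tips of the shut fingers; the grasp point (between the pads) lies 19 mm behind it (env.grip_depth is the distance from the TCP to the grasp point, in mm); z points along the fingers, y is the line along which they close (so a half turn about z gives the same grasp; the last joint's range is limited). The gripper opens to 95 mm and grips with 3 to 60 N. Pads are 20 mm wide; open, the fingers measure 119 mm over their backs; the gripper's body (75 mm by 180 mm) begins 59 mm behind the grasp point.
Start: joints at [-1.442, 0.491, 1.559, -0, 1.092, -0.106], TCP at [145.427, -607.863, 214.661] pointing down, gripper open.
Joint ranges: [-3.1, 3.1], [-0.84, 2.19], [0.05, 2.79], [-1.13, 4.28], [0.06, 2.93], [-2.69, 2.69]. Speed limits (rad/s): [2.22, 2.22, 2.79, 3.14, 3.14, 3.14].

INTERFACE

Orientations are given as [roll, pitch, yaw] about the fixed x, y, z axes, in that order (R = Rz(yaw) Ry(pitch) Rx(roll)).
In Python, from cell import monitor, viewer, order, env gives the robot as it stands.
- The arm moves only by the tool move_arm, never from a script. Its argument "moves" is one flat list of numbers, 4 for each row, row after row: the shift along the tool's x, y, z normalised to -1 to 1, where 1 is 0.15 m, then the turn about the tool's z normalised to -1 to 1, where 1 is pi/2 rad. A call has 1 to 10 rows; each row shifts and turns the commanded pose from where the row before left it, along the tool's axes as they then stand; what a row does not reach is not made up. A row lasts 1/8 s, in which the tool goes at most 62.5 mm and 10.7 degrees, less where a joint would pass 70% of its speed; a pose out of reach is approached as far as the arm can. A call with a number of a shift or a turn outside -1 to 1 is refused whole. A call with a gripper value outside its range is refused whole. "claw" is the finger opening in mm, from 0 to 95.1, set as the call begins (left out, the last holds). The fingers move at their own pace and stop on an object; the grip force is fixed at half the most. Time passes only in rows, so rows that do not move let the fingers close. It gives the time, the measured TCP pose, the force, the opening and the grip force at its end, in the units of the state.
- monitor.state(): the state, without advancing time (a new reading comes with each control period).
- viewer.read_camera(name): name is "side" or "top" or "wrist"; returns the picture (384x512x3 uint8, red, green, blue); there is no depth.
- viewer.camera_info(name): a dict with "K" (3x3 intrinsics, pixels), "camera_from_world" (4x4, takes a point from world to camera coordinates). Camera axes: x right, y down, z forward; pixel columns grow to the right and rows downward; lengths in mm; the calibration is good to about 2 mm. A picture is of the moment at which its call begins: read the wrist's pose just before it. camera_info takes no time and is no camera call; for the wrist camera it gives the pose at the moment of the call.
- order.job_done(): hands the job in; it is judged then, once.
The state is a dict: "t": time; "joints": joint angles; "qvel": joint speeds; "tau": joint torques, N m; "eef_pos": TCP position; "tcp_rot": TCP orientation; "ft_force": force on the tool from outside, world axes, zero at the start; "moment": the same for the moment, N m; "opening": opening from 0.0 (shut) to 1.0 (fully open); "grip_force": force on a finger pad.
Only numpy, scipy, OpenCV 4.12 (cv2) and the standard library are available. Lean on these libraries where they do the work, as an engineer would, in place of code of your own. Each camera call takes 0.05 s, during which the arm holds its last target. There are 200 camera calls.

## Working session

There is one attempt and no reset: what is moved stays moved. The work goes in short steps, Python scripts to look and compute and a tool call to move; the robot and the scene stay as the last step left them, time stands still between calls to the robot, and variables do not carry over. Pictures are saved under pics/ and viewed, at most 10 in all, crops included, and the job is handed in when it is done.

Besides the shell and the picture viewer there is one more tool, called after ">>>" in YAML: its name, and indented under it one key for each argument. move_arm: Moves the arm, as the interface text tells. Scaled input: -1 to 1 covers 0.15 m each way for a shift and pi/2 rad each way for a turn. Its arguments: {"type":"object","properties":{"moves":{"type":"array"},"claw":{"type":"number"}},"required":["moves"]}

```bash
mkdir -p pics; ls; python3 - <<'E'
from cell import monitor, viewer, order, env
import cv2,numpy as np
s=monitor.state();print(s)
for n in ["top","side"]:
    im=viewer.read_camera(n);cv2.imwrite(f"pics/{n}0.png",im[...,::-1])
    c=viewer.camera_info(n);print(n,c)
E
```

```text
pics
{'t': 0.0, 'joints': array([-1.44159284e+00,  4.91568025e-01,  1.55949577e+00, -3.07384979e-05,
        1.09171122e+00, -1.05583236e-01]), 'qvel': array([-0.00050807,  0.00111929, -0.00143001, -0.00075979, -0.00070546,
       -0.00028001]), 'tau': array([-1.51916756e-03, -6.12647223e+01, -2.58182734e+01,  6.92371815e-02,
        4.81723482e-02, -8.03171520e-05]), 'eef_pos': array([ 145.3871842 , -607.57650357,  214.04054531]), 'tcp_rot': array([-3.14041399e+00, -9.74973602e-05,  2.34800850e-01]), 'ft_force': array([0.57579781, 0.09710482, 0.41675652]), 'moment': array([-0.00421584, -0.02295512,  0.01219982]), 'grip_force': 0.0, 'opening': 1.002268782039802}
top {'K': array([[420.23528206,   0.        , 258.73809388],
       [  0.        , 420.23528206, 188.95233663],
       [  0.        ,   0.        ,   1.        ]]), 'camera_from_world': array([[ 2.26902173e-02, -9.99720960e-01, -6.56932413e-03,
        -1.08275129e+02],
       [-9.87477227e-01, -2.13852189e-02, -1.56305468e-01,
         5.25669792e+02],
       [ 1.56121366e-01,  1.00336630e-02, -9.87686916e-01,
         1.37253287e+03],
       [ 0.00000000e+00,  0.00000000e+00,  0.00000000e+00,
         1.00000000e+00]])}
side {'K': array([[386.32897621,   0.        , 259.29725157],
       [  0.        , 386.32897621, 185.02186606],
       [  0.        ,   0.        ,   1.        ]]), 'camera_from_world': array([[-9.85563280e-01, -1.69163560e-01, -6.97939129e-03,
         4.94133506e+02],
       [-8.10734953e-02,  5.07728967e-01, -8.57693643e-01,
         1.50022974e+02],
       [ 1.48634149e-01, -8.44745516e-01, -5.14113706e-01,
         9.74046460e+02],
       [ 0.00000000e+00,  0.00000000e+00,  0.00000000e+00,
         1.00000000e+00]])}
```

View pics/top0.png

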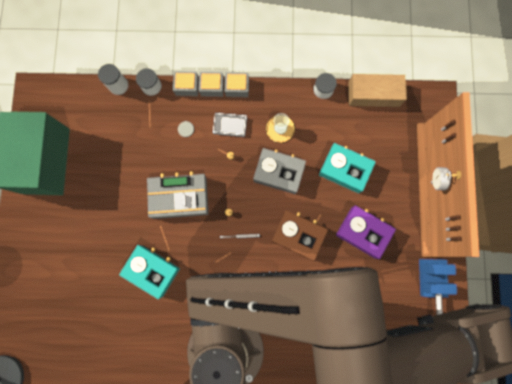

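View pics/side0.png

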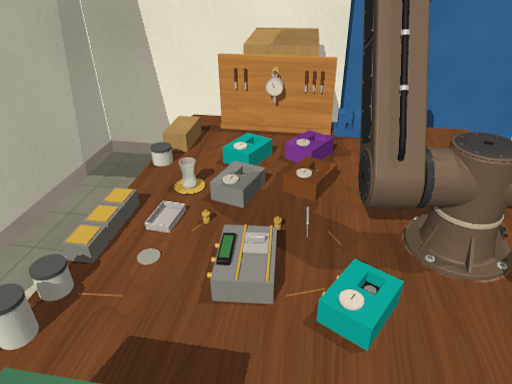

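The top view shows the grey tester with its green display at (177,196) and its cover near (187,200). The look-alikes are the grey timer at (279,170), turquoise boxes at (348,168) and (149,271), a brown one at (301,233) and a purple one at (366,232). The tester is the only box with a display and rails, so I'll check it in a close crop.

```bash
cat > h.py <<'E'
import numpy as np, cv2
from cell import monitor, viewer, order, env
def ray(name,uv,z,c=None):
    c=c or viewer.camera_info(name);M=np.array(c["camera_from_world"]);R,t=M[:3,:3],M[:3,3]
    o=-R.T@t;d=R.T@np.linalg.solve(c["K"],[uv[0],uv[1],1.]);return o+d*(z-o[2])/d[2]
def proj(name,p,c=None):
    c=c or viewer.camera_info(name);M=np.array(c["camera_from_world"])
    q=c["K"]@(M[:3,:3]@np.array(p,float)+M[:3,3]);return q[:2]/q[2]
E
python3 - <<'E'
from h import *
im=cv2.imread("pics/top0.png")
cv2.imwrite("pics/crop.png",cv2.resize(im[160:230,135:225],None,fx=8,fy=8,interpolation=cv2.INTER_CUBIC))
E
```

```text
(no output)
```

View pics/crop.png

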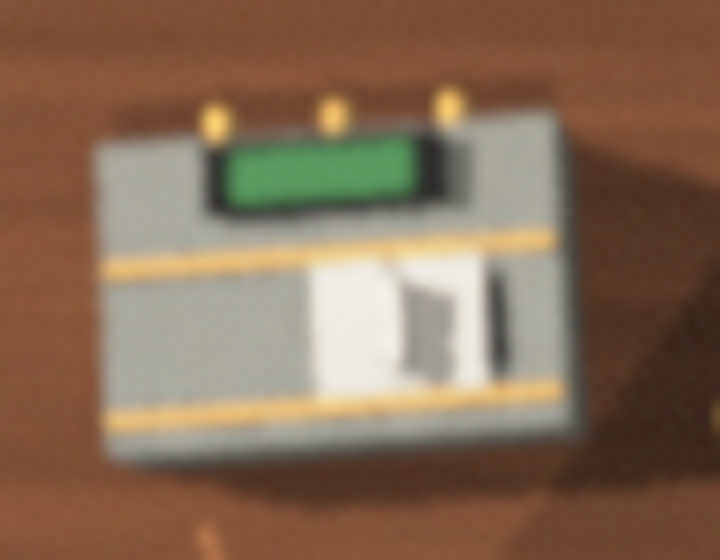

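The crop shows the tester with the display at the far side (so yaw is near 0), two brass rails, and the white cover at x 310–490. A dark strip of open well is visible to the right of the cover, so it stands ajar toward +y. The top-face corners are about (97,145), (557,113), (575,432) and (107,460).

```bash
python3 - <<'E'
from h import *
f=lambda x,y:((x+.5)/8-.5+135,(y+.5)/8-.5+160)
c=viewer.camera_info("top")
P=[ray("top",f(*p),60,c) for p in [(97,145),(557,113),(575,432),(107,460)]]
P=np.array(P);print(P.round(1));ctr=P.mean(0)
yv=(P[0]+P[3]-P[1]-P[2])/2;print("len",np.linalg.norm(yv),"wid",np.linalg.norm((P[0]+P[1]-P[2]-P[3])/2))
# rails: direction
r=[ray("top",f(*p),62,c) for p in [(105,270),(555,239),(107,421),(562,390)]]
for v in (yv,r[0]-r[1],r[2]-r[3],P[0]-P[1],P[3]-P[2]): print("yaw",np.arctan2(-v[0],v[1]).round(3))
yaw=np.arctan2(-yv[0],yv[1])
R=np.array([[np.cos(yaw),-np.sin(yaw)],[np.sin(yaw),np.cos(yaw)]])
print("ctr",ctr.round(1)); loc=lambda p:(R.T@(p-ctr)[:2]).round(1)
print("rails",[loc(p) for p in r])
for p in [(312,268),(488,255),(488,387),(318,398)]: print("plate",loc(ray("top",f(*p),64.5,c)))
print("strip",[loc(ray("top",f(*p),60,c)) for p in [(495,270),(508,270),(508,370)]])
h=np.array([0,-45]);print("well",ctr[:2]+R@np.array([-20,-45]))
E
```

```text
[[554.9 278.   60. ]
 [572.6  86.5  60. ]
 [439.3  73.4  60. ]
 [423.5 265.4  60. ]]
len 192.47468898931356 wid 133.00643913861316
yaw 0.087
yaw 0.091
yaw 0.09
yaw 0.092
yaw 0.082
ctr [497.6 175.8  60. ]
rails [array([12.7, 94.1]), array([ 13.5, -92.6]), array([-50.1,  94.8]), array([-49.5, -92.7])]
plate [7.5 8. ]
plate [  8.2 -64.9]
plate [-46.6 -62.7]
plate [-46.6   7.3]
strip [array([  2.5, -66.9]), array([  2.1, -72.3]), array([-39.6, -70.5])]
well [481.54364328 129.26749536]
```

The cover stands about 17 mm ajar, the tester's yaw is about 0.09, and the well is at about (481,129). I'll shut the fingers, align the tool's yaw and travel across high up.

>>> move_arm:
  moves: [0,0,0,0.092,0.27,-0.19,0,0,0.27,-0.19,0,0,0.27,-0.19,0,0,0.27,-0.19,0,0,0.27,-0.19,0,0,0.27,-0.19,0,0,0.27,-0.19,0,0,0.27,-0.19,0,0]
  claw: 0

```text
t: 1.23
eef_pos: [448.6, -350.3, 214.5]
tcp_rot: [-3.141, 0.0, 0.09]
ft_force: [-0.2, -0.2, -0.2]
opening: 0.112
grip_force: 0.0
```

>>> move_arm:
  moves: [0.056,-0.337,0,0,0.056,-0.337,0,0,0.056,-0.337,0,0,0.056,-0.337,0,0,0.056,-0.337,0,0,0.056,-0.337,0,0,0.056,-0.337,0,0,0.056,-0.337,0,0,0.056,-0.337,0,0,0,0,0,0]

```text
t: 2.48
eef_pos: [481.5, 110.9, 214.3]
tcp_rot: [-3.141, 0.0, 0.094]
ft_force: [-0.3, -0.6, 0.2]
opening: 0.005
grip_force: 0.0
```

```bash
python3 - <<'E'
from h import *
print(monitor.state()['eef_pos'])
c=viewer.camera_info("wrist");im=viewer.read_camera("wrist");cv2.imwrite("pics/w1.png",im[...,::-1]);np.save("w1.npy",c,allow_pickle=True)
print(proj("wrist",[481.5,129.3,60],c))
E
```

```text
[481.54814475 110.94804944 214.34081873]
[234.15628164 178.58661883]
```

View pics/w1.png

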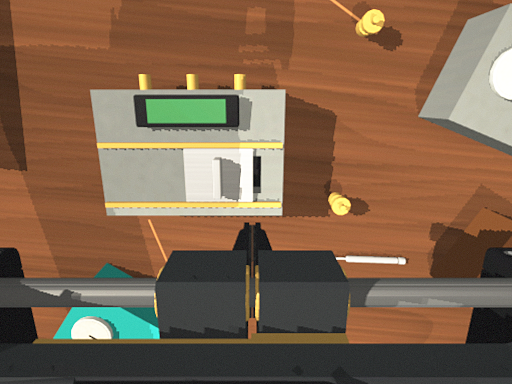

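The wrist view shows the tester with its rails at rows 145 and 205. The cover plate spans columns 184–254, the rib is at about 211–220, and the dark open strip of well is at 254–261.

```bash
python3 - <<'E'
from h import *
c=np.load("w1.npy",allow_pickle=True).item()
g=lambda u,v,z:ray("wrist",(u,v),z,c)[:2]
a,b,d,e=[g(*p,60) for p in [(91.5,90.5),(285.5,90.5),(283.5,215),(107.5,215)]]
print(a,b,d,e,np.linalg.norm(a-b),np.linalg.norm(b-d))
r1,r2=g(97,145.5,62),g(284,145.5,62);r3,r4=g(104,205,62),g(283,205,62)
for v in(a-b,r1-r2,r3-r4): print("yaw",np.arctan2(-v[0],v[1]))
yaw=.09;R=np.array([[np.cos(yaw),-np.sin(yaw)],[np.sin(yaw),np.cos(yaw)]])
ctr=(a+b+d+e)/4;print("ctr",ctr)
ctr0=np.array([497.6,175.8])
L=lambda p:(R.T@(p-ctr0)).round(1)
for n,u,v,z in [("A",*[91.5,90.5],60),("B",285.5,90.5,60),("C",283.5,215,60),("D",107.5,215,60),("rail",200,145.5,62),("rail",200,205,62),("plateL",184,175,64.5),("plateR",254,175,64.5),("wellR",261,175,60),("ribR?",221,160,82.5),("ribL?",211,160,82.5),("ribtop",215,158,82.5),("ribbot",218,198,82.5)]: print(n,L(g(u,v,z)))
E
```

```text
[556.31949734 274.47119735] [573.96780385  86.42267538] [446.06108657  72.83250797] [428.1956023  262.95265399] 188.87485099853455 128.6266728729111
yaw 0.09357565976189385
yaw 0.0936249275312
yaw 0.09368378428421097
ctr [501.13599752 174.16975867]
A [67.4 93. ]
B [ 68.  -95.9]
C [-60.6 -97.9]
D [-61.3  93. ]
rail [ 14.6 -10.8]
rail [-48.9  -8.1]
plateL [-15.5   6.6]
plateR [-15.3 -65.6]
wellR [-16.3 -73. ]
ribR? [  3.4 -33.7]
ribL? [  3.4 -24.1]
ribtop [  5.4 -28. ]
ribbot [-34.7 -29.8]
```

>>> move_arm:
  moves: [0.03,0,0.2,0,0,0,0.25,0,0,0,0.25,0,0,0,0.15,0,0,0,0.1,0,0,0,0,0]

```text
t: 3.28
eef_pos: [486.1, 108.0, 71.6]
tcp_rot: [3.141, 0.002, 0.089]
ft_force: [0.3, -0.4, 0.4]
opening: 0.002
grip_force: 0.0
```

>>> move_arm:
  moves: [0,-0.03,0,0,0,-0.03,0,0,0,-0.03,0,0,0,-0.02,0,0,0,-0.02,0,0,0,-0.02,0,0,0,-0.02,0,0]

```text
t: 4.15
eef_pos: [484.0, 134.3, 72.1]
tcp_rot: [3.141, 0.0, 0.09]
ft_force: [-0.4, -0.2, 0.4]
opening: 0.009
grip_force: 0.0
```

>>> move_arm:
  moves: [0,-0.02,0,0,0,-0.02,0,0,0,-0.02,0,0]

```text
t: 4.53
eef_pos: [483.1, 143.2, 72.1]
tcp_rot: [3.141, 0.0, 0.09]
ft_force: [-0.2, -1.7, -0.2]
opening: 0.003
grip_force: 0.8
```

```bash
python3 - <<'E'
from h import *
s=monitor.state();print(s['eef_pos'],s['ft_force'])
im=viewer.read_camera("side");w=viewer.read_camera("wrist")
a=cv2.resize(im[215:310,200:300],(400,380),interpolation=cv2.INTER_CUBIC);b=w[60:270,60:310];b=cv2.resize(b,(400,380))
cv2.imwrite("pics/m2.png",np.hstack([a,b])[...,::-1])
E
```

```text
[483.14781766 143.22451518  72.07392608] [-0.1513437  -1.70181086 -0.15176155]
```

View pics/m2.png

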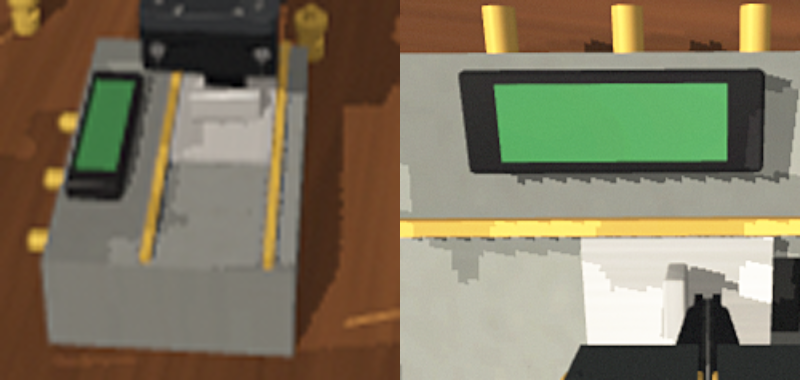

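The wrist view shows a finger against the rib's −y side, with a force of 1.7 N, which matches the sliding friction. The plate's left edge is at about column 174.

```bash
cat >> h.py <<'E'
yaw=.0935;R=np.array([[np.cos(yaw),-np.sin(yaw)],[np.sin(yaw),np.cos(yaw)]]);ctr=np.array([500,174.7])
L=lambda p:(R.T@(np.array(p)[:2]-ctr)).round(1)
E
python3 - <<'E'
from h import *
s=monitor.state();print(L(s['eef_pos']))
print(L(ray("wrist",(173.7,204),64.5)),L(ray("wrist",(292,204),64.5)))
E
```

```text
[-19.7 -29.6]
[ 1.7 15.9] [  1.5 -53.7]
```

>>> move_arm:
  moves: [0,-0.03,0,0,0,-0.03,0,0,0,-0.03,0,0,0,-0.03,0,0,0,-0.03,0,0,0,-0.03,0,0,0,-0.03,0,0,0,-0.03,0,0,0,-0.02,0,0,0,-0.01,0,0]

```text
t: 5.88
eef_pos: [479.5, 183.6, 72.1]
tcp_rot: [3.141, 0.0, 0.09]
ft_force: [-1.6, -1.8, -0.7]
opening: 0.004
grip_force: 0.8
```

```bash
python3 - <<'E'
from h import *
s=monitor.state();print(L(s['eef_pos']),s['ft_force'])
w=viewer.read_camera("wrist");b=cv2.resize(w[100:300,100:400],None,fx=2,fy=2)
cv2.imwrite("pics/m3.png",b[...,::-1])
E
```

```text
[-19.6  10.8] [-1.56349285 -1.8261662  -0.71489927]
```

View pics/m3.png

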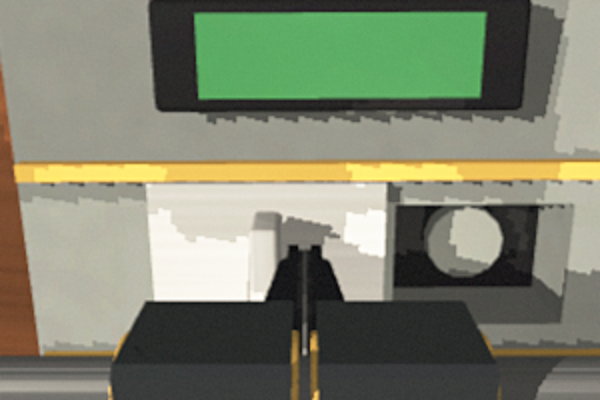

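The cover is now clear of the well. The key is fully visible at crop (466,242), which is (333,221) in the full image, and the plate's edge is at full-image column 293.

```bash
python3 - <<'E'
from h import *
print("plateR",L(ray("wrist",(293.5,210),64.5)),"plateL",L(ray("wrist",(174,200),64.5)))
for u,v in [(333,221)]: print("key",L(ray("wrist",(u,v),40.5)))
print("wellmouth NL,NR", L(ray("wrist",(297.5,202),60)),L(ray("wrist",(387,202.5),60)))
print("keyL,R",L(ray("wrist",(312,221),40.5)),L(ray("wrist",(352,221),40.5)))
E
```

```text
plateR [ -2.1 -14.2] plateL [ 4.3 56. ]
key [-18.4 -44.6]
wellmouth NL,NR [  1.4 -17.1] [  0.9 -71. ]
keyL,R [-18.4 -30.3] [-18.5 -57.4]
```

>>> move_arm:
  moves: [0,0.05,0,0,0,0.1,0,0,0,0.1,0,0,0,0.08,0,0,0,0.04,0,0,0,0,0,0,0,0,0.08,0,0,0,0.06,0,0,0,0.04,0,0,0,0,0]

```text
t: 7.18
eef_pos: [484.2, 128.3, 44.4]
tcp_rot: [3.141, 0.001, 0.091]
ft_force: [0.0, -0.4, -0.0]
opening: 0.0
grip_force: 0.0
```

>>> move_arm:
  moves: [0,0,0.02,0,0,0,0.01,0,0,0,0.01,0,0,0,0.01,0,0,0,0.01,0,0,0,0.005,0]

```text
t: 7.92
eef_pos: [484.6, 128.2, 35.4]
tcp_rot: [3.142, -0.0, 0.09]
ft_force: [-0.6, 0.4, 4.5]
opening: 0.003
grip_force: 2.2
```

>>> move_arm:
  moves: [0,0,0.005,0,0,0,0.004,0,0,0,0.002,0,0,0,0,0,0,0,0,0,0,0,0,0,0,0,0,0,0,0,0,0,0,0,0,0,0,0,0,0]

```text
t: 9.18
eef_pos: [484.7, 128.2, 34.6]
tcp_rot: [3.142, -0.001, 0.09]
ft_force: [-3.5, -0.5, 18.0]
opening: 0.005
grip_force: 8.9
```

>>> move_arm:
  moves: [0,0,0,0,0,0,0,0,0,0,0,0,0,0,0,0,0,0,0,0]

```text
t: 9.8
eef_pos: [484.7, 128.2, 34.6]
tcp_rot: [3.142, -0.001, 0.09]
ft_force: [-3.5, 0.4, 17.5]
opening: 0.007
grip_force: 8.9
```

>>> move_arm:
  moves: [0,0,-0.05,0,0,0,-0.15,0,0,0,-0.15,0,0,0,-0.09,0,0,-0.15,0,0,0,-0.2,0,0,0,-0.2,0,0,0,-0.08,0,0,0,0,0,0]

```text
t: 10.92
eef_pos: [475.8, 222.4, 99.5]
tcp_rot: [3.141, 0.0, 0.091]
ft_force: [-0.2, -0.3, -0.1]
opening: 0.005
grip_force: 0.0
```

```bash
python3 - <<'E'
from h import *
s=monitor.state();print(L(s['eef_pos']),s['eef_pos'],s['ft_force'])
E
```

```text
[-19.6  49.8] [475.83156556 222.41361295  99.45762667] [-0.15085934 -0.3022427  -0.12944658]
```

>>> move_arm:
  moves: [0,0,0.08,0,0,0,0.07,0,0,0,0.033,0,0,0,0,0,0,0.03,0,0,0,0.03,0,0,0,0.02,0,0,0,0.02,0,0,0,0.02,0,0,0,0.02,0,0]

```text
t: 12.18
eef_pos: [478.0, 201.3, 72.3]
tcp_rot: [-3.142, -0.0, 0.09]
ft_force: [0.8, 1.6, 0.3]
opening: 0.007
grip_force: 0.8
```

>>> move_arm:
  moves: [0,0.03,0,0,0,0.03,0,0,0,0.03,0,0,0,0.03,0,0,0,0.03,0,0,0,0.03,0,0,0,0.03,0,0,0,0.03,0,0,0,0.03,0,0,0,0.02,0,0]

```text
t: 13.42
eef_pos: [482.0, 157.7, 72.3]
tcp_rot: [3.141, -0.0, 0.09]
ft_force: [1.6, 1.7, -0.2]
opening: 0.004
grip_force: 0.8
```

>>> move_arm:
  moves: [0,0.02,0,0,0,0.02,0,0,0,0.02,0,0,0,0.02,0,0,0,0.01,0,0,0,0,0,0]

```text
t: 14.18
eef_pos: [482.9, 144.4, 72.2]
tcp_rot: [3.141, 0.0, 0.09]
ft_force: [0.2, -0.2, 1.0]
opening: 0.005
grip_force: 0.2
```

```bash
python3 - <<'E'
from h import *
s=monitor.state();print(L(s['eef_pos']),s['eef_pos'],s['ft_force'])
w=viewer.read_camera("wrist");b=cv2.resize(w[100:300,100:400],None,fx=2,fy=2)
cv2.imwrite("pics/m4.png",b[...,::-1])
E
```

```text
[-19.8 -28.6] [482.91214103 144.4078644   72.21542327] [ 0.20033184 -0.2483912   0.95695298]
```

View pics/m4.png

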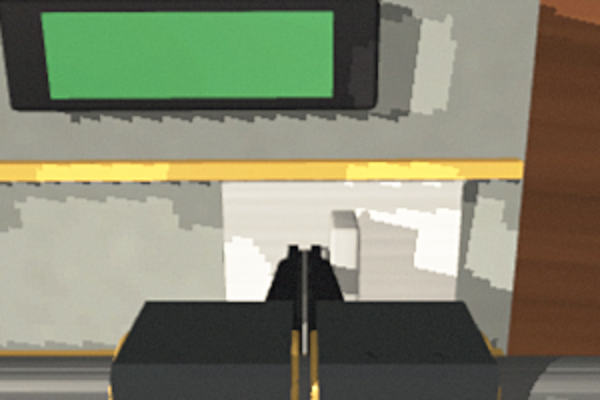

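The plate now spans crop columns 223–461 and covers the well. I'll measure how far it is from centred.

```bash
python3 - <<'E'
from h import *
print(L(ray("wrist",(211.5,205),64.5)),L(ray("wrist",(330.5,205),64.5)), "box right edge",L(ray("wrist",(358,205),60)))
E
```

```text
[ 0.7 -5.2] [  0.5 -75.3] box right edge [ -1.1 -93.1]
```

The cover is at about +4.5 mm. I'll nudge it 3.5 mm more, back off and rise.

>>> move_arm:
  moves: [0,0.012,0,0,0,0.012,0,0,0,0,0,0,0,-0.03,0,0,0,-0.05,0,0,0,0,-0.15,0,0,0,-0.3,0,0,0,-0.3,0,0,0,0,0]

```text
t: 15.35
eef_pos: [483.4, 153.7, 187.6]
tcp_rot: [-3.141, -0.006, 0.091]
ft_force: [-1.3, 0.5, -0.8]
opening: 0.003
grip_force: 0.0
```

```bash
python3 - <<'E'
from h import *
s=monitor.state();print(L(s['eef_pos']),s['eef_pos'],s['ft_force'])
w=viewer.read_camera("wrist");cv2.imwrite("pics/m5.png",cv2.resize(w[60:240,60:330],None,fx=2.9,fy=2.9)[...,::-1])
c=viewer.camera_info("wrist");np.save("w5.npy",c,allow_pickle=True)
E
```

```text
[-18.5 -19.4] [483.42618076 153.66682282 187.6179958 ] [-1.25033516  0.49539719 -0.81154922]
```

View pics/m5.png

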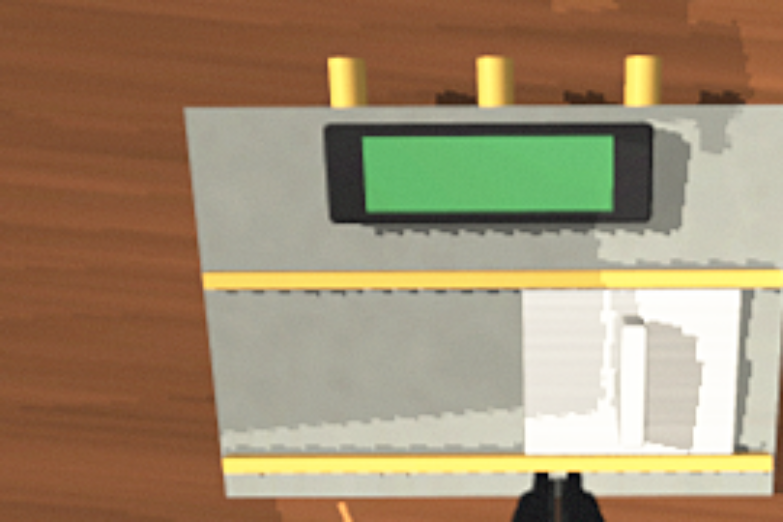

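```bash
python3 - <<'E'
from h import *
c=np.load("w5.npy",allow_pickle=True).item()
f=lambda x,y:(x/2.9+60,y/2.9+60)
for n,x,y,z in [("pl",524,370,64.5),("pr",737,370,64.5),("boxL",215,370,60),("boxR",778,370,60)]: print(n,L(ray("wrist",f(x,y),z,c)))
E
```

```text
pl [-18.1  -9.3]
pr [-18.4 -79.1]
boxL [-19.   93.8]
boxR [-19.6 -93.6]
```

The cover is centred to within about 1 mm, and the plate hides the whole well. The arm is clear, so I'm handing in.

```bash
python3 -c "
from cell import order
print(order.job_done())"
```

```text
the job is handed in; nothing more can be done
None
```

The job is handed in: I opened the tester's cover, held the key fully down for over a second, and pushed the cover back to within about 1 mm of centred; the hand-in gave no verdict.

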